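# Roll the film roller up its rest and bolt it in

## Robot

A 6-joint arm with a two-finger parallel gripper is mounted at the origin on a cart in front of the work surface, level with it; the furniture and walls round the work are solid. World frame = base frame: x ahead of the robot, y to its left, z up, the work surface at z = 0. Lengths are in m, angles in rad, forces in N, time in s.
With the tool pointing down it reaches from about 0.275 to 0.85 m from the base axis. Payload 19 kg.
Tool frame: the origin (TCP) lies at the very end of the fingers, on their centre line; the grasp point (between the pads) lies 19 mm behind it; z points along the fingers, y is the line along which they close (so a half turn about z gives the same grasp; the last joint's range is limited). The gripper opens to 85 mm and grips with 20 to 120 N. Pads are 22 mm wide; open, the fingers measure 114 mm over their backs; the gripper's body (76 mm by 85 mm) begins 54 mm behind the grasp point. The pads swing forward as they close: fully open they stand 13 mm farther back than shut.
Start: joints at [-1.33, 0.15, 1.437, -0, 1.554, -0.134], TCP at [0.21, -0.535, 0.231] pointing down, gripper open.
Joint ranges: [-2.8, 2.8], [-0.68, 2.1], [0.12, 2.68], [-1.39, 4.53], [0.16, 2.79], [-2.81, 2.81]. Speed limits (rad/s): [1.89, 1.89, 2.22, 3.01, 3.01, 3.01].

## Interface

Orientations are given as a rotation vector (axis times angle).
In Python, from plant import manip gives the robot as it stands. Calls block until the motion is done:
- manip.move_to(position, orientation): joint-space move of the TCP to a pose.
- manip.movel(position, rot=None, v=0.15, contact_N=None): straight line of the TCP; rot=None keeps the orientation; v is the mean speed in m/s. With contact_N (N) it stops when the force on the tool has changed by that much, and returns True; else False.
- manip.goto_joints(angles): joint-space move.
- manip.set_gripper(opening): opening from 0.0 (shut) to 1.0 (fully open); the grip force is fixed at half the most; returns when the fingers have stopped.
- manip.sleep(seconds).
- manip.inverse_kinematics(position, orientation): joint angles nearest the present ones, or None.
- manip.get_obs(): the state.
- manip.read_camera(name): name is "scene" or "top" or "wrist"; returns the picture (420x560x3 uint8, red, green, blue); there is no depth.
- manip.camera_info(name): a dict with "K" (3x3 intrinsics, pixels), "eye" and "rotation" of the camera in the world. Camera axes: x right, y down, z forward; pixel columns grow to the right and rows downward; lengths in m; the calibration is good to about 2 mm. A picture is of the moment at which its call begins: read the wrist's pose just before it. camera_info takes no time and is no camera call; for the wrist camera it gives the pose at the moment of the call.
A pose or a line that the arm cannot do raises manip.IKError and nothing moves.
- manip.hand_in(): hands the job in; it is judged then, once.
The state is a dict: "time": time; "q": joint angles; "qd": joint speeds; "joint_torque": joint torques, N m; "eef_pos": TCP position; "eef_rot": TCP orientation; "contact_force": force on the tool from outside, world axes, zero at the start; "torque": the same for the moment, N m; "grip_width": opening from 0.0 (shut) to 1.0 (fully open); "grip_force": force on a finger pad.
Only numpy, scipy, OpenCV 4.12 (cv2) and the standard library are available. Lean on these libraries where they do the work, as an engineer would, in place of code of your own. Each camera call takes 0.05 s, during which the arm holds its last target. There are 200 camera calls.

## Task

Put the film roller away in its rest: with a fingertip, slowly push it from the landing up the ramp and over the crest until it lies against the stop at the top, never letting it run free or roll back on the slope. Then push the knob of the steel bolt sideways, fully home, so that the bolt stands across the lane behind the roller. Nothing is to be gripped or lifted, the roller must not be rammed hard, and the other things on the bench stay where they stand.

Things in the scene. Friction and masses are not known exactly. Their poses are not given: they have to be found in the camera images.
- rest: The roller rest, a fixed aluminium fixture 222 long (x) by 150 wide (y) mm, with a bolt housing on its right (-y). Origin under its middle on the bench; x runs up the ramp, y to the left across it, z up. The lane is 114 wide (y = -57 to 57) between side rails with tops at z = 34. Numbers of the other entries are mm in this frame.
- rest_foot (a point): Foot of the slope, middle of the lane, on the surface: x = -60, z = 12. Before it the landing is level (z = 12) from x = -119; a front lip with its top at z = 17 stands at x = -124 to -119. Behind it the slope climbs 7 degrees to the crest; a roller let go on the slope rolls back.
- rest_crest (a point): Crest of the ramp, middle of the lane, on the surface: x = 35, z = 24. Behind it the seat falls 6 degrees towards the stop: a roller past the crest rolls the last bit down to the stop and stays there by itself.
- rest_stop (a point): Middle of the upright stop's face at the top end of the ramp: x = 80, z = 47; the stop's top is at z = 56.
- roller: Film roller: black rubber cylinder with steel end faces, diameter 50 mm, length 110 mm, 0.25 to 0.5 kg, lying across the lane, free to roll. Origin at its centre; y is its axis, x and z turn as it rolls. Starts at rest on the landing, centre at z = 37, x = -93 to -77 in the rest's frame. Against the stop its centre is at x = 55, z = 47.
- bolt_knob (a point): Centre of the ball knob (diameter 14) on the bolt's upright pin (diameter 10), z = 83. 31 of the pin's height stand free above the bolt housing, which covers x = 6 to 32, y = -132 to -66, top z = 52. The knob is at x = 19, y = -110 with the bolt drawn back, y = -78 with it home.
- bolt (a joint): Travel (m) of the steel bolt, a round bar of diameter 10 mm, axis at z = 46, towards the rest's +y: 0 drawn back (starts at 0 to 0.004), 0.032 fully home at its end stop, its tip then 29 mm inside the lane. About 1.5 N of friction, no spring; it stays where it is left.
- weight_0: Bystander: the larger knob weight, brass, 36 mm across, 46 mm high; origin under its middle. It stands on the bench close to the left of the landing. Farther left, beyond y = -0.08 m (x = 0.42 to 0.82 m), stands the tall lapping machine, fixed, 0.38 m high with its levers: go round it in front or over it.
- loupe: Bystander: black standing loupe, 40 mm across, 40 mm high; origin under its middle. It and the dropper bottle stand on the right of the rest.
- dropper_0: Bystander: brown dropper bottle with a white cap, 30 mm across, 92 mm high; origin under its middle.
- weight_1: Bystander: the smaller knob weight, steel, 28 mm across, 40 mm high; origin under its middle. It stands behind the stop of the rest.

How it is judged:
On the way, in this order (a step that is already met when the one before it is completed fails the run):
1. the roller lies at rest against the stop while the bolt is still drawn back (x of roller in the frame of rest between 0.049 and 0.061 m and y of roller in the frame of rest between -0.006 and 0.006 m and z of roller in the frame of rest between 0.042 and 0.052 m and angle between the y axis of roller and the y axis of rest, either way round below 0.1 rad and linear speed of roller below 0.03 m/s and value of joint bolt below 0.015 m), for 0.2 s.
2. the bolt is home behind the roller (value of joint bolt above 0.028 m), for 0.2 s.
At the end, for the whole second after the job is handed in: The roller lies still against the stop (its centre within 6 mm of the seated place along and across the rest, 5 mm in height, its axis within 0.1 rad of square) and the bolt is home behind it (at least 28 of 32 mm) (x of roller in the frame of rest between 0.049 and 0.061 m and y of roller in the frame of rest between -0.006 and 0.006 m and z of roller in the frame of rest between 0.042 and 0.052 m and angle between the y axis of roller and the y axis of rest, either way round below 0.1 rad and linear speed of roller below 0.03 m/s and value of joint bolt above 0.028 m); the robot touches nothing.
It fails at once if the roller runs free on the slope (untouched and faster than 0.12 m/s) (x of roller in the frame of rest between -0.055 and 0.024 m and contact force between each of the fingers, the arm and roller below 0.02 N and linear speed of roller above 0.12 m/s).
It fails at once if the roller is lifted off the rest (z of roller in the frame of rest above 0.062 m or (z of roller in the frame of rest above 0.052 m and x of roller in the frame of rest below -0.03 m)).
It fails at once if the roller falls off or leaves the rest (z of roller in the frame of rest below 0.028 m or x of roller in the frame of rest below -0.12 m).
It fails at once if the roller is pinched or rammed with more than 40 N (contact force between the fingers and roller above 40 N).
It fails at once if a bystander (weight, loupe, dropper bottle) is knocked or moved by more than 20 mm (distance of any of weight_0, loupe, dropper_0, weight_1 from where it was at the start of the episode above 0.02 m).
It also fails if it takes over 64 s, if anything falls off the work surface, if the arm or the gripper's body presses on something with over 40 N, if the wrist force passes 120 N, or if a joint passes its speed limit or range.

## Working session

There is one attempt and no reset: what is moved stays moved. The work goes in short steps, each a Python script; the robot and the scene stay as the last script left them, time stands still between calls to the robot, and variables do not carry over. Pictures are saved under pics/ and viewed, at most 10 in all, crops included, and the job is handed in when it is done.

```bash
mkdir -p pics; ls; python3 - <<'E'
from plant import manip
import cv2
for n in("scene","top"):
    im=manip.read_camera(n); cv2.imwrite(f"pics/{n}0.png",im[:,:,::-1])
    print(n,manip.camera_info(n))
o=manip.get_obs();print(o["time"],o["eef_pos"],o["eef_rot"],o["contact_force"])
E
```

```text
pics
scene {'K': array([[472.30361001,   0.        , 285.81022261],
       [  0.        , 472.30361001, 210.25875934],
       [  0.        ,   0.        ,   1.        ]]), 'eye': array([ 0.05168193, -1.03454802,  0.64743244]), 'rotation': array([-2.0488685 ,  0.6419788 , -0.36268152])}
top {'K': array([[488.84463692,   0.        , 272.80822474],
       [  0.        , 488.84463692, 213.14703919],
       [  0.        ,   0.        ,   1.        ]]), 'eye': array([ 0.44113779, -0.33037683,  0.96981053]), 'rotation': array([-2.12896366,  2.14058028, -0.13606458])}
0.1 [ 0.21042927 -0.53488813  0.23074414] [-3.08551200e+00 -5.85081276e-01  1.08400677e-04] [-0.71818543 -0.3187362   0.23081519]
```

View pics/scene0.png

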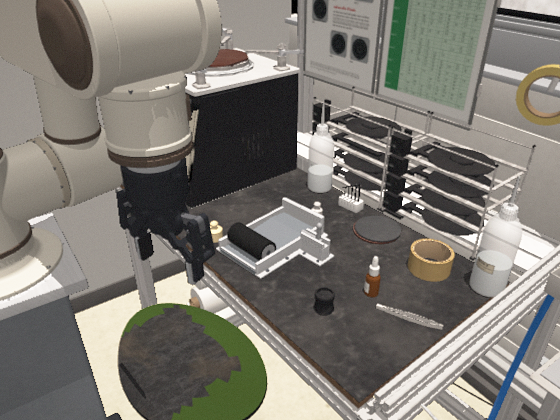

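View pics/top0.png

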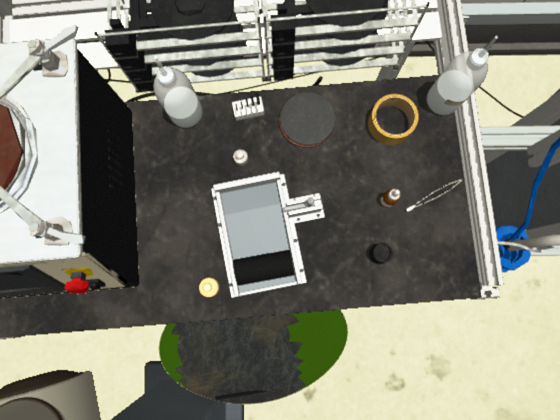

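```bash
python3 - <<'E'
import cv2
im=cv2.imread("pics/top0.png")[165:305,195:335]
cv2.imwrite("pics/crop0.png",cv2.resize(im,(595,595),interpolation=cv2.INTER_CUBIC))
E
```

```text
(no output)
```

View pics/crop0.png

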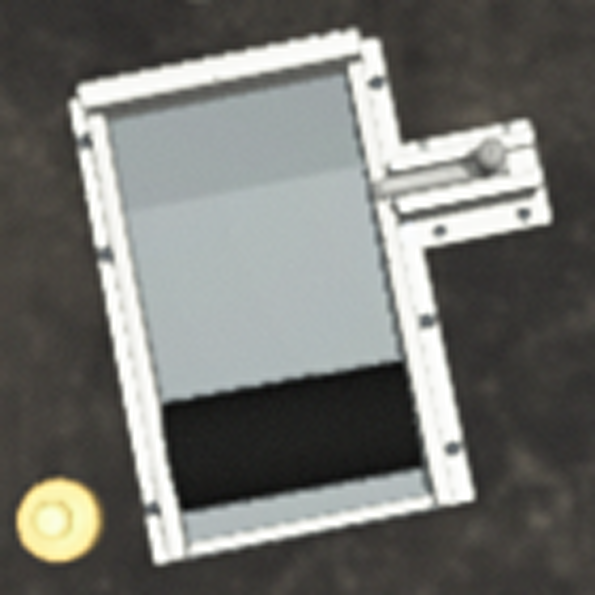

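Crop: rest outer corners at about (157,563) and (473,497), crest line (133,208)–(368,167), knob (490,155), roller between (163,405),(400,362) and (185,508),(422,467); the brass weight is at (58,520).

```bash
cat > h.py <<'E'
import numpy as np
from scipy.spatial.transform import Rotation as R
from scipy.optimize import least_squares
def proj(ci,P):
    c=(np.atleast_2d(P)-ci["eye"])@R.from_rotvec(ci["rotation"]).as_matrix()
    p=c@ci["K"].T; return p[:,:2]/p[:,2:]
def ray(ci,uv,z):
    d=R.from_rotvec(ci["rotation"]).as_matrix()@np.linalg.inv(ci["K"])@[*uv,1]
    return ci["eye"]+d*(z-ci["eye"][2])/d[2]
def w(T,P):
    P=np.atleast_2d(P)/1000.; c,s=np.cos(T[2]),np.sin(T[2])
    return np.c_[T[0]+c*P[:,0]-s*P[:,1],T[1]+s*P[:,0]+c*P[:,1],P[:,2]]
def inv(T,p):
    c,s=np.cos(T[2]),np.sin(T[2]); d=np.array(p[:2])-T[:2]
    return np.array([c*d[0]+s*d[1],-s*d[0]+c*d[1],p[2]])*1000
E
python3 - <<'E'
from plant import manip
from h import *
ci=manip.camera_info("top")
f=lambda p:np.array(p)/4.25+[195,165]
pts=[((133,208),(35,57,24)),((368,167),(35,-57,24)),((490,155),(19,-108,83)),((157,563),(-124,75,34)),((473,497),(-124,-75,34))]
W=np.array([ray(ci,f(a),b[2]/1000) for a,b in pts]); print(W.round(4))
B=np.array([b for a,b in pts])
r=least_squares(lambda T:(w(T,B)-W)[:,:2].ravel(),[.43,-.3,.2],loss="soft_l1",f_scale=.002)
T=r.x;print(T,((w(T,B)-W)*1000).round(1))
for n,a,z in[("rol top L",(163,405),.045),("R",(400,362),.045),("botL",(185,508),.03),("botR",(422,467),.03),("weight",(58,520),.046),("stop frontL",(83,108),.056),("stop fr R",(360,52),.056),("lip",(438,490),17e-3),("lipL",(187,553),17e-3)]:
    print(n,inv(T,ray(ci,f(a),z)).round(1))
print("loupe, dropper",inv(T,ray(ci,(381,253),.04)),inv(T,ray(ci,(393,195),.09)))
# angle of roller
E
```

```text
[[ 0.5814 -0.2196  0.024 ]
 [ 0.5998 -0.3281  0.024 ]
 [ 0.5948 -0.3811  0.083 ]
 [ 0.4202 -0.2331  0.034 ]
 [ 0.4487 -0.374   0.034 ]]
[ 0.55618832 -0.27960506  0.1877137 ] [[-1.5  2.6 -0. ]
 [ 1.4 -0.9 -0. ]
 [ 0.2 -1.1  0. ]
 [ 0.2  4.1 -0. ]
 [-0.4 -2.5 -0. ]]
rol top L [-57.3  54.9  45. ]
R [-58.7 -52.2  45. ]
botL [-103.4   54.8   30. ]
botR [-105.8  -53.1   30. ]
weight [-98.2 109.4  46. ]
stop frontL [79.7 65.5 56. ]
stop fr R [ 80.6 -61.5  56. ]
lip [-117.1  -58.5   17. ]
lipL [-123.1   58.7   17. ]
loupe, dropper [ -96.96232159 -221.76401947   40.        ] [   0.38438189 -256.16280429   90.        ]
```

```bash
cat >> h.py <<'E'
T=np.array([.5562,-.2786,.188])
def rot(sgn=1,yaw=0):
    a=T[2]+yaw; y=sgn*np.array([-np.sin(a),np.cos(a),0]); z=np.array([0,0,-1.])
    return R.from_matrix(np.c_[np.cross(y,z),y,z]).as_rotvec()
def P(x,y,z): return w(T,(x,y,z))[0]
E
python3 - <<'E'
from plant import manip
from h import *
import cv2
for s in(1,-1): print(s,manip.inverse_kinematics(P(-150,0,150),rot(s)))
q=manip.get_obs()["q"]
s=min((1,-1),key=lambda s:abs(manip.inverse_kinematics(P(-150,0,150),rot(s))[5]-q[5]))
manip.set_gripper(0.)
manip.move_to(P(-150,0,150),rot(s))
manip.movel(P(-150,0,27),v=.1)
manip.movel(P(-126,0,27),v=.05)
o=manip.get_obs();print(s,o["time"],inv(T,o["eef_pos"]),o["contact_force"],o["grip_width"])
for n in("scene","top"): cv2.imwrite(f"pics/{n}1.png",manip.read_camera(n)[:,:,::-1])
a=cv2.imread("pics/scene1.png")[170:310,170:350];b=cv2.imread("pics/top1.png")[165:305,195:335]
f=lambda i:cv2.resize(i,None,fx=2.4,fy=2.4,interpolation=cv2.INTER_CUBIC)
cv2.imwrite("pics/both1.png",np.hstack([f(a),f(b)]))
E
```

```text
1 [-0.79435297  0.05983906  1.70365323  0.          1.37810036 -2.5531493 ]
-1 [-0.79435297  0.05983906  1.70365323  0.          1.37810036  0.58844336]
-1 4.075 [-125.95451435    0.13930614   26.86441778] [ 0.39369794 -0.20758651  0.27452035] 0.002086051966714005
```

View pics/both1.png

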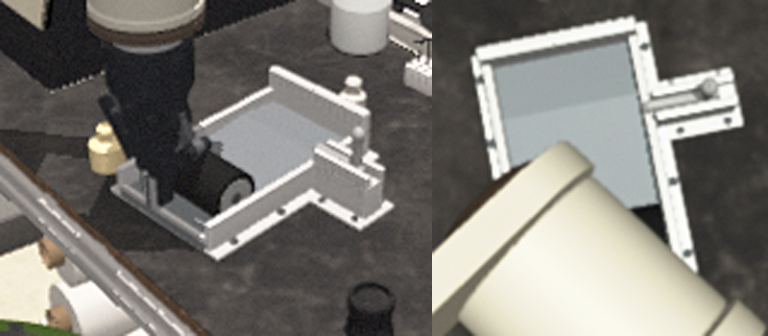

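The finger (left crop about (165,190)) stands just behind the roller inside the lip, clear of the brass weight. Pushing now.

```bash
python3 - <<'E'
from plant import manip
from h import *
import cv2
def c(xc): # roller centre z
    return 37 if xc<-61.5 else min(49.2,37+.1228*(xc+61.5)) if xc<37 else 49-.105*(xc-37)
for xc,v in((-62,.02),(0,.03),(34,.03),(42,.025)):
    manip.movel(P(xc-36,0,c(xc)-10),v=v)
    o=manip.get_obs();print(o["time"],inv(T,o["eef_pos"]).round(1),o["contact_force"].round(2))
manip.sleep(.5)
for n in("scene","top"): cv2.imwrite(f"pics/{n}2.png",manip.read_camera(n)[:,:,::-1])
a=cv2.imread("pics/scene2.png")[170:310,170:350];b=cv2.imread("pics/top2.png")[165:305,195:335]
f=lambda i:cv2.resize(i,None,fx=2.4,fy=2.4,interpolation=cv2.INTER_CUBIC)
cv2.imwrite("pics/both2.png",np.hstack([f(a),f(b)]))
E
```

```text
5.725 [-98.1  -0.   27. ] [ 0.03 -0.39 -0.12]
7.9583 [-36.   -0.   34.6] [-2.89 -0.59  3.6 ]
9.25 [-2.   0.1 38.6] [-0.06 -0.74  0.69]
9.7167 [ 6.2  0.1 38.3] [-0.36  1.34 -0.19]
```

View pics/both2.png

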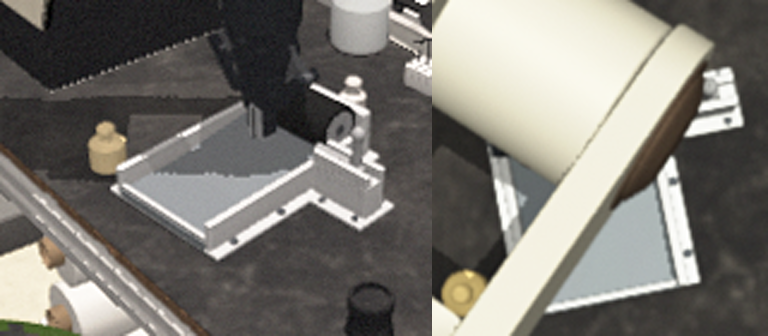

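The roller has gone over the crest and lies near the stop, with the finger still behind it. Backing off to check the seat and locate the knob.

```bash
python3 - <<'E'
from plant import manip
from h import *
import cv2
manip.movel(P(-15,0,45),v=.06)
manip.movel(P(-15,0,150),v=.15)
manip.movel(P(19,-160,150),v=.2)
manip.sleep(.2)
o=manip.get_obs();print(o["time"],o["contact_force"].round(2))
for n in("scene","top"): cv2.imwrite(f"pics/{n}3.png",manip.read_camera(n)[:,:,::-1])
a=cv2.imread("pics/scene3.png")[170:310,220:360];b=cv2.imread("pics/top3.png")[165:305,195:335]
f=lambda i:cv2.resize(i,None,fx=2.8,fy=2.8,interpolation=cv2.INTER_CUBIC)
cv2.imwrite("pics/both3.png",np.hstack([f(a),f(b)]))
E
```

```text
12.85 [0.47 0.36 0.79]
```

View pics/both3.png

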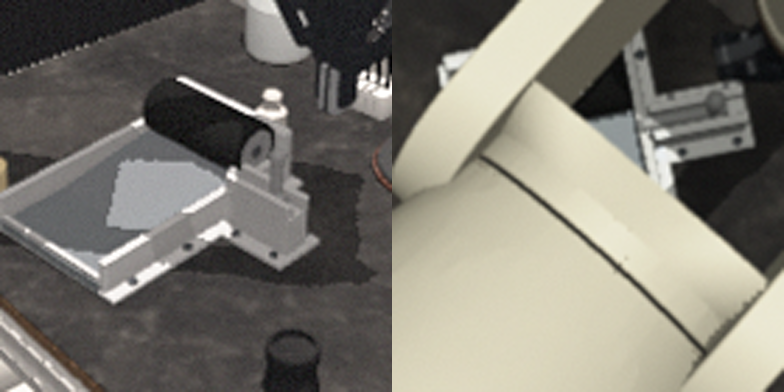

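The roller lies against the stop (right end face at crop (258,148)), and the bolt is still drawn back (knob at crop (715,102)).

```bash
python3 - <<'E'
from plant import manip
from h import *
import cv2
print("roller end",inv(T,ray(manip.camera_info("scene"),(312.1,222.9),.047)))
k=inv(T,ray(manip.camera_info("top"),(310.4,201.4),.083));print("knob",k)
assert abs(k[0]-19)<6 and -116<k[1]<-100
manip.movel(P(k[0],-160,63),v=.12)
o=manip.get_obs();print(inv(T,o["eef_pos"]).round(1),o["contact_force"].round(2))
hit=manip.movel(P(k[0],-90,63),v=.03,contact_N=12)
o=manip.get_obs();print(hit,o["time"],inv(T,o["eef_pos"]).round(1),o["contact_force"].round(2))
for n in("scene","top"): cv2.imwrite(f"pics/{n}4.png",manip.read_camera(n)[:,:,::-1])
a=cv2.imread("pics/scene4.png")[170:310,220:360];b=cv2.imread("pics/top4.png")[165:305,195:335]
f=lambda i:cv2.resize(i,None,fx=2.8,fy=2.8,interpolation=cv2.INTER_CUBIC)
cv2.imwrite("pics/both4.png",np.hstack([f(a),f(b)]))
E
```

```text
roller end [ 61.32064685 -55.02494728  47.        ]
knob [  18.82810697 -108.07960825   83.        ]
[  19.1 -160.3   63.9] [0.99 0.5  0.25]
True 15.7333 [ 18.7 -96.4  63.1] [ 1.91 -5.31  0.64]
```

View pics/both4.png

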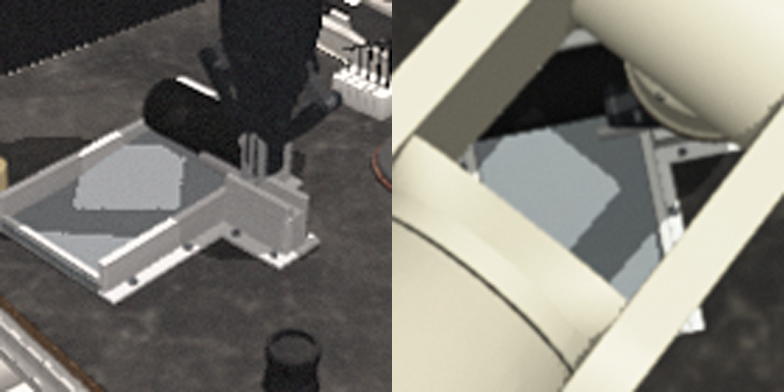

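The finger stopped on a firm force at y = -96, where the home position is expected. The bolt tip shows inside the lane. Retracting for a last check.

```bash
python3 - <<'E'
from plant import manip
from h import *
import cv2
manip.movel(P(19,-150,64),v=.06)
manip.movel(P(19,-160,170),v=.15)
manip.move_to([.25,-.5,.25],rot(-1)); manip.sleep(.3)
o=manip.get_obs();print(o["time"],o["contact_force"].round(2))
for n in("scene","top"): cv2.imwrite(f"pics/{n}5.png",manip.read_camera(n)[:,:,::-1])
a=cv2.imread("pics/scene5.png")[170:310,220:360];b=cv2.imread("pics/top5.png")[165:305,195:335]
f=lambda i:cv2.resize(i,None,fx=2.8,fy=2.8,interpolation=cv2.INTER_CUBIC)
cv2.imwrite("pics/both5.png",np.hstack([f(a),f(b)]))
E
```

```text
19.4333 [-0.33  0.01 -0.33]
```

View pics/both5.png

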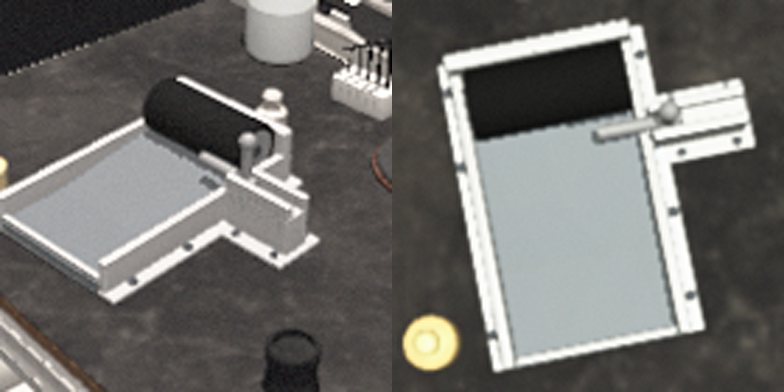

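The roller is flush with the stop. The bolt stands across the lane, with the knob at right crop (670,112).

```bash
python3 - <<'E'
from plant import manip
from h import *
ci=manip.camera_info("top"); f=lambda u,v:((u-392)/2.8+195,v/2.8+165)
k=inv(T,ray(ci,f(670,112),.083)); print("knob",k)
L=inv(T,ray(ci,f(476,138),.047));r=inv(T,ray(ci,f(636,108),.047)); print(L,r,(L+r)/2)
if k[1]>-81: print(manip.hand_in())
E
```

```text
knob [ 17.9992323  -77.72196885  83.        ]
[31.77267077 53.75033728 47.        ] [ 30.937224   -57.44990887  47.        ] [31.35494739 -1.8497858  47.        ]
the job is handed in; nothing more can be done
None
```

The job is handed in: the roller lies against the stop, the bolt is home behind it (knob measured at y = -78 mm), and the arm is clear; the run took about 19 of the 64 s, and no verdict was reported back.

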